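# Find the heavy side of the sealed demonstration wheel

### The job

On the teacher's desk stand two sealed wheels with a weight hidden inside, one with a green tag and one with a red tag. Take the green-tagged wheel by its crank grip, turn it at least half a turn one way to feel by the resistance which side is heavy, then bring the heavy side straight down and finish there, keeping the wheel still and the crank grip held in the gripper. Leave the red-tagged wheel and the other things on the desk alone.

Things in the scene. Friction and masses are not known exactly. Their poses are not given: they have to be found in the camera images.
- green_stand: Stand of the green-tagged wheel, fixed to the desk: grey base 130 x 115 x 14 mm, aluminium bearing post 139 mm high with a green tag (44 x 35 mm) on its top and one on its back. Origin: on the desk straight below the axle, at the wheel's crank-side face. Own z up; own y level along the axle: base and post at y = -3 to 98 mm (post behind the wheel), wheel at 0 to 40 mm, crank on the -y side.
- green_wheel (a joint): Angle (rad) of the green-tagged wheel, a white drum with a blue band, 120 mm across, 40 mm thick, that turns endlessly both ways. 0: crank straight up. At angle a the crank lies 40 sin(a) mm along the stand's own +x and 40 cos(a) mm above the axle. The bearing is stiff, with a constant drag of 0.30 N m either way (7.5 N at the crank), so the wheel stays wherever it is left.
- green_axle (a point): Where the green wheel's level axle meets its crank-side face, 110 mm above the desk. About 40 mm off the axle a 0.5 to 0.7 kg weight is sealed in the drum, unseen, fixed in it, in a direction new each time; all else is balanced. It adds to the drag up to 6 N at the crank where the heavy side is level and rising, takes as much off where it is level and sinking, and nothing where it is straight up or down.
- green_grip (a point): Middle of the crank grip of the green-tagged wheel: black cylinder 22 mm across and 56 mm long, parallel to the axle, 40 mm off it, its middle 64 mm out from the wheel's crank-side face (stand's own y = -64 mm). It turns freely on its pin, so a gripper that holds it need not turn while the crank goes round.
- red_stand: Stand of the red-tagged wheel, fixed to the desk: grey base 130 x 115 x 14 mm, aluminium bearing post 139 mm high with a red tag (44 x 35 mm) on its top and one on its back. Origin: on the desk straight below the axle, at the wheel's crank-side face. Own z up; own y level along the axle: base and post at y = -3 to 98 mm (post behind the wheel), wheel at 0 to 40 mm, crank on the -y side.
- red_grip (a point): Middle of the crank grip of the red-tagged wheel, built like the green one. To be left alone.
- tape_mid (a point): Bystander: white roll core lying flat, 90 mm across, 38 mm high; its middle.
- carton_mid (a point): Bystander: white and orange small carton, 65 x 50 x 32 mm high; its middle.
- eraser_mid (a point): Bystander: board eraser, grey felt under a wooden back, 112 x 52 x 34 mm high; its middle.

How it is judged:
By the outcome, as a careful person would: the job done as asked, in the order asked, and still so for the second after the job is handed in, while the arm keeps its last pose, push and grip.
It also fails if it takes over 61 s, if anything falls off the work surface, if the arm or the gripper's body presses on something with over 40 N, if the wrist force passes 120 N, or if a joint passes its speed limit or range.

### The arm

A 6-joint arm with a two-finger parallel gripper is mounted at the origin on the work surface. World frame = base frame: x ahead of the robot, y to its left, z up, the work surface at z = 0. Lengths are in m, angles in rad, forces in N, time in s.
With the tool pointing down it reaches from about 0.375 to 0.975 m from the base axis. Payload 3.8 kg.
Tool frame: the origin (TCP) lies midway between the tips of the shut fingers; the grasp point (between the pads) lies behind it (bot.grasp_offset is the x of the grasp point in the tool frame, in m); x points along the fingers, y is the direction in which the jaws open and shut, and the axes are right-handed (so a half turn about x gives the same grasp; the last joint's range is limited). The gripper opens to 85 mm and grips with 20 to 120 N. Pads are 22 mm wide; open, the fingers measure 114 mm over their backs; the gripper's body (76 mm by 85 mm) begins 54 mm behind the grasp point. The pads swing forward as they close: fully open they stand 13 mm farther back than shut.
Start: joints at [-1.235, 0.264, 1.604, -0, 1.274, -0.037], TCP at [0.246, -0.629, 0.231] pointing down, gripper open.
Joint ranges: [-2.63, 2.63], [-0.94, 2.18], [0.31, 2.57], [-1.31, 4.45], [0, 2.66], [-2.55, 2.55]. Speed limits (rad/s): [2.57, 2.57, 3.14, 3.14, 3.14, 3.14].

### API

Orientations are given as a unit quaternion [w, x, y, z].
In Python, from workcell import bot, imaging, models gives the robot as it stands.
- The arm moves only by the shell command python3 -m handwheel 'ROWS' [FORCE]. ROWS is JSON, one flat list of numbers, 7 for each row, row after row: the shift along the tool's x, y, z in units of 25 mm (1.0 is 25 mm), then the turn, a rotation vector about the tool's x, y, z in units of 5 degrees (1.0 is 5 degrees), then the closure, from 0 (fully open) to 1 (shut). In form: [dx, dy, dz, rx, ry, rz, grip, dx, dy, dz, rx, ry, rz, grip, ...]. A call has exactly 8 rows; each row shifts and turns the commanded pose from where the row before left it, along the tool's axes as they then stand; what a row does not reach is not made up. A row lasts 1/10 s, in which the tool goes at most 50 mm and 8.59 degrees, less where a joint would pass 70% of its speed; a pose out of reach is approached as far as the arm can. A call is refused whole if a number of a shift passes 1 or a number of a turn 1, either way. A call with a gripper value outside its range is refused whole. The fingers move at their own pace and stop on an object; FORCE is the grip in N (left out, the last holds). Time passes only in rows, so rows that do not move let the fingers close, or fill a call up. It gives the time, the measured TCP pose, the force and the opening at its end, in the units of the state.
- bot.sense(): the state, without advancing time (a new reading comes with each control period).
- imaging.read_camera(name): name is "scene" or "top"; returns a dict with "frame" (480x640x3 uint8, blue, green, red), "K" (3x3 intrinsics, pixels), "R" (3x3) and "t" (3): a world point X has camera coordinates R X + t. Camera axes: x right, y down, z forward; pixel columns grow to the right and rows downward; lengths in m; the calibration is good to about 2 mm. A picture is of the moment at which its call begins. There is no depth.
- bot.hand_in(): hands the job in, once; it reports no verdict.
Trained networks look in the newest picture that a camera, given by its name, has taken for a name from the list of things; names that differ only in an ending like _2 or _b are one class to them, and where a whole thing is asked for, a point or a joint stands for the part that bears it (a point fixed in the world has none). Each returns a list of dicts, best first, with "confidence" (0 to 1); they miss things now and then, are a little off and sometimes report something else, mostly with a low value. They report only what shows in the picture. A call takes as long as a camera call.
- models.outline_of(camera, label): "mask" (480x640 bool, what is visible of it) and "location" ([column, row] in pixels, amid what is visible of it).
The state is a dict: "time": time; "q": joint angles; "joint_velocities": joint speeds; "joint_efforts": joint torques, N m; "position": TCP position; "tcp_rot": TCP orientation; "ft_force": force on the tool from outside, world axes, zero at the start; "wrist_torque": the same for the moment, N m; "finger_gap": finger opening in m.
Only numpy, scipy, OpenCV 4.12 (cv2) and the standard library are available. Lean on these libraries where they do the work, as an engineer would, in place of code of your own. Each camera call takes 0.05 s, during which the arm holds its last target. There are 200 camera calls.

## Working session

There is one attempt and no reset: what is moved stays moved. The work goes in short steps, Python scripts to look and compute and a shell command to move; the robot and the scene stay as the last step left them, time stands still between calls to the robot, and variables do not carry over. Pictures are saved under pics/ and viewed, about 8 in all and at most 12, crops included, and the job is handed in when it is done.

```bash
mkdir -p pics; ls; python3 - <<'E'
from workcell import bot, imaging, models
import cv2, numpy as np
s=bot.sense(); print(s, bot.grasp_offset)
ims=[]
for c in("scene","top"):
    d=imaging.read_camera(c); f=d["frame"]; cv2.imwrite(f"pics/{c}0.png",f)
    print(c,d["K"].tolist(),np.round(d["R"],3).tolist(),d["t"].tolist())
    for n in("green_stand","green_wheel","green_grip","red_stand","red_grip","tape_mid","carton_mid","eraser_mid"):
        print(n,[(np.round(r["location"]),round(r["confidence"],2),int(r["mask"].sum())) for r in models.outline_of(c,n)[:2]])
E
```

```text
pics
{'time': 0.0, 'q': array([-1.23492104e+00,  2.64743206e-01,  1.60540860e+00,  1.72795408e-05,
        1.27373248e+00, -3.68573633e-02]), 'joint_velocities': array([ 0.00113453, -0.00017324, -0.00066315, -0.00119407,  0.00121989,
        0.00071877]), 'joint_efforts': array([ 5.28174496e-04, -5.15105581e+01, -3.67314184e+01, -1.35327368e-04,
        1.30050562e-02,  1.44316729e-06]), 'position': array([ 0.24558912, -0.62792204,  0.22995008]), 'tcp_rot': array([-0.13021548, -0.69474749, -0.13181957,  0.69497731]), 'ft_force': array([-0.37513728, -0.22922715, -0.53359461]), 'wrist_torque': array([-0.04781489, -0.00971591,  0.0289023 ]), 'finger_gap': 0.08533657547876433} -0.0187
scene [[570.147580799648, 0.0, 319.0728278022695], [0.0, 570.147580799648, 249.35802664487562], [0.0, 0.0, 1.0]] [[-0.005, 1.0, 0.0], [0.768, 0.004, -0.64], [-0.64, -0.003, -0.768]] [0.019258533107180942, -0.3946120507426735, 1.549490462807374]
green_stand []
green_wheel [(array([264., 202.]), 0.71, 1693), (array([347., 212.]), 0.37, 699)]
green_grip [(array([224., 201.]), 0.81, 306)]
red_stand [(array([428
[... 198 characters left out ...]
ray([346., 215.]), 0.88, 749)]
eraser_mid [(array([224., 342.]), 0.9, 2048)]
top [[514.0752541631277, 0.0, 311.73478645254704], [0.0, 514.0752541631277, 246.15449774552775], [0.0, 0.0, 1.0]] [[-0.016, -1.0, 0.027], [-0.986, 0.011, -0.165], [0.164, -0.029, -0.986]] [-0.013472552021157878, 0.6033469339121167, 0.8690462486095266]
green_stand [(array([362., 311.]), 0.94, 6248)]
green_wheel [(array([384., 310.]), 0.62, 2922)]
green_grip []
red_stand [(array([186., 267.]), 0.59, 5651)]
red_grip [(array([229., 227.]), 0.68, 475)]
tape_mid [(array([200., 160.]), 0.69, 1053)]
carton_mid [(array([279., 352.]), 0.81, 1029)]
eraser_mid [(array([401., 174.]), 0.8, 1779), (array([364., 312.]), 0.6, 6221)]
```

View pics/scene0.png

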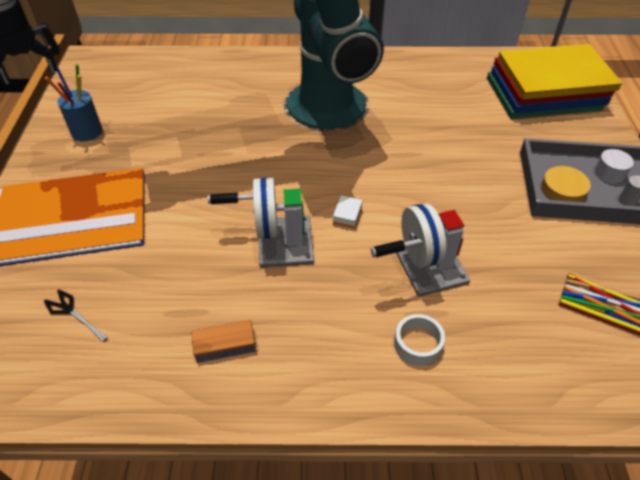

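View pics/top0.png

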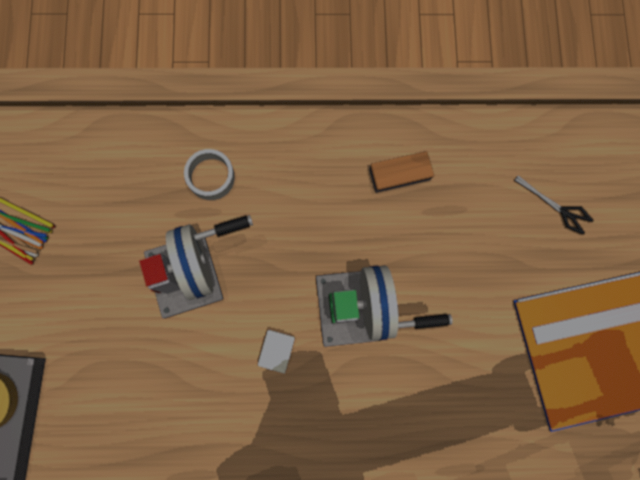

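The scene picture shows the green wheel at about (265,208), its grip at (209–238,198) and the green tag at (293,198). In the top picture the grip is at (415–450,321) and the tag at (344,305). Next I'll fit the stand's pose and crank angle.

```bash
cat > h.py <<'E'
from workcell import bot, imaging, models
import cv2, numpy as np
from scipy.optimize import least_squares
from scipy.spatial.transform import Rotation as Ro
def proj(d,X):
    c=(d["R"]@np.atleast_2d(X).T).T+d["t"]; p=(d["K"]@c.T).T; return p[:,:2]/p[:,2:]
def grip_ends(f,box):
    x0,y0,x1,y1=box; m=(f[y0:y1,x0:x1].max(2)<50).astype(np.uint8)
    n,l,st,ce=cv2.connectedComponentsWithStats(m); k=1+np.argmax(st[1:,4])
    r=cv2.minAreaRect(np.argwhere(l==k)[:,::-1].astype(np.float32)+[x0,y0])if 0 else cv2.minAreaRect((np.argwhere(l==k)[:,::-1]+np.array([x0,y0])).astype(np.float32))
    b=cv2.boxPoints(r); e=[np.linalg.norm(b[0]-b[1]),np.linalg.norm(b[1]-b[2])]
    p=[(b[0]+b[1])/2,(b[2]+b[3])/2] if e[0]<e[1] else [(b[1]+b[2])/2,(b[3]+b[0])/2]
    return np.array(sorted(p,key=lambda v:v[0])),r
def world(p,X):
    x,y,w=p[:3]; X=np.atleast_2d(X); c,s=np.cos(w),np.sin(w)
    return np.c_[x+c*X[:,0]-s*X[:,1],y+s*X[:,0]+c*X[:,1],X[:,2]]
E
python3 - <<'E'
from h import *
D={c:imaging.read_camera(c) for c in("scene","top")}
G,T={},{}
for c,b in(("scene",(195,180,245,212)),("top",(400,300,465,340))):
    f=D[c]["frame"].astype(int); G[c],r=grip_ends(f,b); print(c,G[c].round(1).tolist(),r[1])
    m=(f[:,:,1]>f[:,:,2]+60)&(f[:,:,1]>f[:,:,0]+60); a=np.argwhere(m)[:,::-1]
    T[c]=a.mean(0); print("tag",T[c],len(a),a.min(0),a.max(0))
def pts(p):
    a=p[3]; gx,gz=.04*np.sin(a),.11+.04*np.cos(a)
    return world(p,[[gx,-.092,gz],[gx,-.036,gz],[0,p[4],.139]])
def res(p):
    X=pts(p);o=[]
    for c in D:
        P=proj(D[c],X); g=G[c]
        o+=[P[0]-(g[0] if c=="scene" else g[1]),P[1]-(g[1] if c=="scene" else g[0])]
        if c=="top": o.append(P[2]-T[c])
    return np.concatenate(o)
for a0 in(-2,-.7,.7,2):
    s=least_squares(res,[.45,-.1,0,a0,.07],loss="soft_l1"); print(s.cost,s.x.round(4),res(s.x).round(1))
    print("grip",world(s.x,[.04*np.sin(s.x[3]),-.064,.11+.04*np.cos(s.x[3])]))
E
```

```text
scene [[211.0, 198.0], [236.0, 198.0]] (8.0, 25.0)
tag [392.19034091 232.43181818] 352 [284 189] [639 317]
top [[414.29998779296875, 322.70001220703125], [448.1000061035156, 319.1000061035156]] (11.096587181091309, 34.02255630493164)<stdin>:7: RuntimeWarning: Mean of empty slice.
  ret = um.true_divide(
Traceback (most recent call last):
ValueError: zero-size array to reduction operation minimum which has no identity
```

```bash
python3 - <<'E'
from h import *
D={c:imaging.read_camera(c) for c in("scene","top")}
G={}
for c,b in(("scene",(195,180,245,212)),("top",(400,300,465,340))):
    G[c],r=grip_ends(D[c]["frame"].astype(int),b)
f=D["top"]["frame"].astype(int)[280:330,320:370]
a=np.argwhere((f[:,:,1]>f[:,:,2]+30)&(f[:,:,1]>f[:,:,0]+30))[:,::-1]+[320,280]
T=(a.min(0)+a.max(0))/2; print(T,len(a),a.min(0),a.max(0))
def pts(p):
    a=p[3]; gx,gz=.04*np.sin(a),.11+.04*np.cos(a)
    return world(p,[[gx,-.092,gz],[gx,-.036,gz],[0,p[4],.139]])
def res(p):
    X=pts(p);o=[]
    for c in D:
        P=proj(D[c],X); g=G[c]
        o+=[P[0]-(g[0] if c=="scene" else g[1]),P[1]-(g[1] if c=="scene" else g[0])]
        if c=="top": o.append(P[2]-T)
    return np.concatenate(o)
for a0 in(-2,-.7,.7,2):
    s=least_squares(res,[.45,-.1,0,a0,.07],loss="soft_l1"); print(s.cost,s.x.round(4),res(s.x).round(1))
    print("grip",world(s.x,[.04*np.sin(s.x[3]),-.064,.11+.04*np.cos(s.x[3])]))
p=s.x
for c in D:
    im=D[c]["frame"].copy()
    th=np.linspace(0,2*np.pi,60)
    for y in(0,.04):
        cv2.polylines(im,[proj(D[c],world(p,np.c_[.06*np.sin(th),0*th+y,.11+.06*np.cos(th)])).astype(int)],1,(0,0,255))
    for X in pts(p): cv2.circle(im,tuple(int(v) for v in proj(D[c],X)[0]),2,(255,0,255),-1)
    cv2.imwrite(f"pics/{c}1.png",cv2.resize(im[150:360,190:470],None,fx=1.42,fy=1.42))
cv2.imwrite("pics/both1.png",np.vstack([cv2.imread("pics/scene1.png"),cv2.imread("pics/top1.png")]))
E
```

```text
[344.5 305.5] 631 [331 290] [358 321]
2.1160886447908682 [ 0.5001 -0.1469  0.0963 -1.6479  0.0779] [-2.   0.8  0.4 -0.9 -0.4  0.1 -0.   0.1 -0.  -0.2]
grip [[ 0.46658286 -0.21440666  0.1069173 ]]
2.116088644790807 [ 0.5001 -0.1469  0.0963 -1.6479  0.0779] [-2.   0.8  0.4 -0.9 -0.4  0.1 -0.   0.1 -0.  -0.2]
grip [[ 0.46658286 -0.21440666  0.1069173 ]]
20.250048789068117 [ 0.4662 -0.1372 -0.3569  1.1528  0.0726] [ -0.3  -6.3  -0.4   0.7  -0.7   0.4   0.2 -15.1  -0.2   0.5]
grip [[ 0.4780973  -0.20990997  0.12623588]]
20.250048789935168 [ 0.4662 -0.1372 -0.3569  1.1528  0.0726] [ -0.3  -6.3  -0.4   0.7  -0.7   0.4   0.2 -15.1  -0.2   0.5]
grip [[ 0.47809731 -0.20990994  0.12623598]]
```

View pics/both1.png

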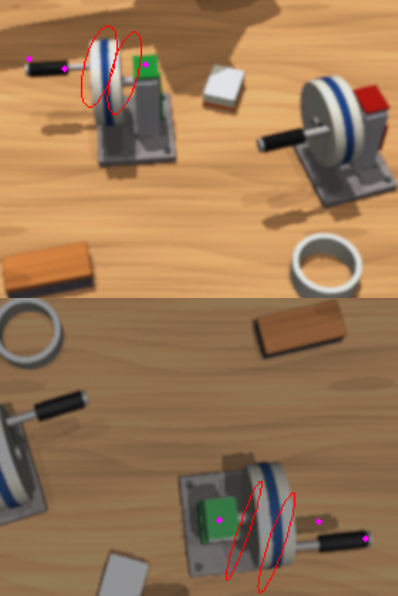

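The first fit (pixel residuals of 2 or less) is the good one: stand at (0.500, −0.147), yaw 0.096, crank angle −1.65, grip at (0.467, −0.214, 0.107). The overlay drew the rejected fit instead. Next I'll work out the approach.

```bash
cat >> h.py <<'E'
P=np.array([0.5001,-0.1469,0.0963])
def state():
    s=bot.sense(); q=s["tcp_rot"]; R=Ro.from_quat([q[1],q[2],q[3],q[0]]); return s,R
def goal(a,w=P[2],gy=-.065,up=0,r=.04):
    g=world(P,[r*np.sin(a),gy,.11+r*np.cos(a)])[0]; return g+[0,0,bot.grasp_offset+up]
def Rg():
    c,s=np.cos(P[2]),np.sin(P[2]); x=np.array([0,0,-1.]); out=[]
    for k in(1,-1):
        y=k*np.array([c,s,0]); out.append(Ro.from_matrix(np.c_[x,y,np.cross(x,y)]))
    return out
E
python3 - <<'E'
from h import *
s,R=state(); print(R.as_matrix().round(3).tolist())
for Q in Rg(): print("rotvec tool, 5deg units",((R.inv()*Q).as_rotvec()/np.radians(5)).round(2))
Q=min(Rg(),key=lambda Q:(R.inv()*Q).magnitude())
print(Q.as_matrix().round(3).tolist())
for up in(.12,0):
    d=goal(-1.648,up=up)-s["position"]; print(up,d.round(3),"start tool",(R.inv().apply(d)/.025).round(2),"goal tool",(Q.inv().apply(d)/.025).round(2))
E
```

```text
[[-0.0, 0.364, -0.931], [0.0, -0.931, -0.364], [-1.0, -0.0, 0.0]]
rotvec tool, 5deg units [-14.83  -0.     0.  ]
rotvec tool, 5deg units [21.17  0.    0.  ]
[[0.0, 0.995, 0.096], [0.0, 0.096, -0.995], [-1.0, 0.0, 0.0]]
0.12 [ 0.221  0.413 -0.023] start tool [  0.92 -12.17 -14.25] goal tool [  0.92  10.38 -15.6 ]
0 [ 0.221  0.413 -0.143] start tool [  5.72 -12.17 -14.25] goal tool [  5.72  10.38 -15.6 ]
```

```bash
python3 -m handwheel '[0,0,0,-0.93,0,0,0,0,0,0,-0.93,0,0,0,0,0,0,-0.93,0,0,0,0,0,0,-0.93,0,0,0,0,0,0,-0.93,0,0,0,0,0,0,-0.93,0,0,0,0,0,0,-0.93,0,0,0,0,0,0,-0.93,0,0,0]' 80
python3 -m handwheel '[0,0,0,-0.93,0,0,0,0,0,0,-0.93,0,0,0,0,0,0,-0.93,0,0,0,0,0,0,-0.93,0,0,0,0,0,0,-0.93,0,0,0,0,0,0,-0.93,0,0,0,0,0,0,-0.93,0,0,0,0,0,0,-0.88,0,0,0]'
python3 -m handwheel '[0,0.65,-0.98,0,0,0,0,0,0.65,-0.98,0,0,0,0,0,0.65,-0.98,0,0,0,0,0,0.65,-0.98,0,0,0,0,0,0.65,-0.98,0,0,0,0,0,0.65,-0.98,0,0,0,0,0,0.65,-0.98,0,0,0,0,0,0.65,-0.98,0,0,0,0]'
python3 -m handwheel '[0,0.65,-0.98,0,0,0,0,0,0.65,-0.98,0,0,0,0,0,0.65,-0.98,0,0,0,0,0,0.65,-0.98,0,0,0,0,0,0.65,-0.98,0,0,0,0,0,0.65,-0.98,0,0,0,0,0,0.65,-0.98,0,0,0,0,0,0.65,-0.98,0,0,0,0]'
python3 - <<'E'
from h import *
s,R=state();Q=Rg()[0]
print(s["q"],"rot err",((R.inv()*Q).as_rotvec()/np.radians(5)).round(2),"to go",(R.inv().apply(goal(-1.648)-s["position"])/.025).round(2))
im=[imaging.read_camera(c)["frame"][100:340,150:470] for c in("scene","top")]
cv2.imwrite("pics/a2.png",cv2.resize(np.vstack(im),None,fx=1.25,fy=1.25))
E
```

```text
time: 1.9
position: [0.2459, -0.6286, 0.2313]
tcp_rot: [0.347, 0.616, 0.347, -0.616]
ft_force: [-0.6, -0.9, -1.3]
finger_gap: 0.0856
time: 2.7
position: [0.2458, -0.6286, 0.2313]
tcp_rot: [0.524, 0.475, 0.524, -0.475]
ft_force: [-0.2, 0.4, 0.5]
finger_gap: 0.0855
time: 3.5
position: [0.3569, -0.42, 0.2314]
tcp_rot: [0.524, 0.475, 0.523, -0.475]
ft_force: [0.4, 0.3, 0.3]
finger_gap: 0.0855
time: 4.3
position: [0.4675, -0.2124, 0.2315]
tcp_rot: [0.524, 0.475, 0.523, -0.475]
ft_force: [0.7, 0.1, -0.9]
finger_gap: 0.0859
[-4.74956329e-01 -4.45383464e-02  1.94394233e+00  3.57889540e-05
  1.24158234e+00 -5.71056617e-01] rot err [-0.    0.   -0.01] to go [ 5.73 -0.05  0.12]
```

View pics/a2.png

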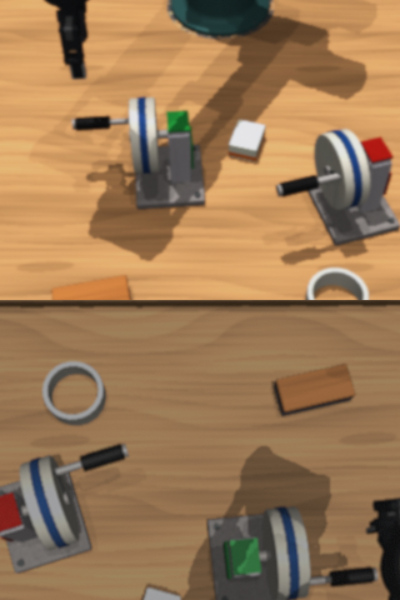

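The scene crop shows the gripper above the grip, with finger tips at about (212,160) in full-frame pixels. I'll check this against the measured TCP before descending.

```bash
python3 - <<'E'
from h import *
s,R=state()
X=[s["position"],goal(-1.648)]+[world(P,[.04*np.sin(-1.648),y,.1069])[0] for y in(-.092,-.036)]
th=np.linspace(0,2*np.pi,60); o=[]
for c in("scene","top"):
    d=imaging.read_camera(c); im=d["frame"].copy(); print(c,proj(d,np.array(X)).round(0).tolist())
    for y in(0,.04): cv2.polylines(im,[proj(d,world(P,np.c_[.06*np.sin(th),0*th+y,.11+.06*np.cos(th)])).astype(int)],1,(0,0,255))
    for x,col in zip(X,[(255,255,0),(0,0,255),(255,0,255),(255,0,255)]): cv2.circle(im,tuple(int(v) for v in proj(d,x)[0]),2,col,-1)
    x0=190 if c=="scene" else 310; y0=100 if c=="scene" else 220
    o.append(cv2.resize(im[y0:y0+160,x0:x0+190],None,fx=2,fy=2))
cv2.imwrite("pics/a3.png",np.hstack(o))
E
```

```text
scene [[216.0, 152.0], [223.0, 204.0], [209.0, 199.0], [236.0, 197.0]]
top [[451.0, 318.0], [429.0, 321.0], [448.0, 319.0], [414.0, 323.0]]
```

View pics/a3.png

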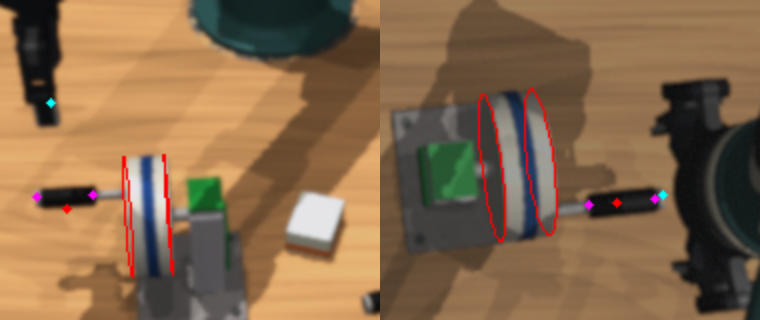

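The overlay matches the wheel and grip to within a few mm. Descending.

```bash
python3 -m handwheel '[0.72,0,0.02,0,0,0,0,0.72,0,0.02,0,0,0,0,0.72,0,0.02,0,0,0,0,0.72,0,0.02,0,0,0,0,0.72,0,0.02,0,0,0,0,0.72,0,0.02,0,0,0,0,0.72,0,0,0,0,0,0,0.69,0,0,0,0,0,0]'
python3 -m handwheel '[0,0,0,0,0,0,0.3,0,0,0,0,0,0,0.5,0,0,0,0,0,0,0.7,0,0,0,0,0,0,1,0,0,0,0,0,0,1,0,0,0,0,0,0,1,0,0,0,0,0,0,1,0,0,0,0,0,0,1]' 30
python3 - <<'E'
from h import *
s,R=state(); print(R.inv().apply(s["ft_force"]),s["finger_gap"])
o=[]
for c in("scene","top"):
    im=imaging.read_camera(c)["frame"]
    x0=170 if c=="scene" else 310; y0=100 if c=="scene" else 220
    o.append(cv2.resize(im[y0:y0+170,x0:x0+190],None,fx=2,fy=2))
cv2.imwrite("pics/a4.png",np.hstack(o))
E
```

```text
time: 5.3
position: [0.4667, -0.2178, 0.0873]
tcp_rot: [0.523, 0.476, 0.523, -0.476]
ft_force: [-0.8, -0.3, 0.1]
finger_gap: 0.0853
time: 6.1
position: [0.4673, -0.2171, 0.0884]
tcp_rot: [0.524, 0.475, 0.523, -0.476]
ft_force: [-3.0, -5.2, 0.6]
finger_gap: 0.0208
[-0.57726135 -3.46677098  4.90017317] 0.020811785206377144
```

View pics/a4.png

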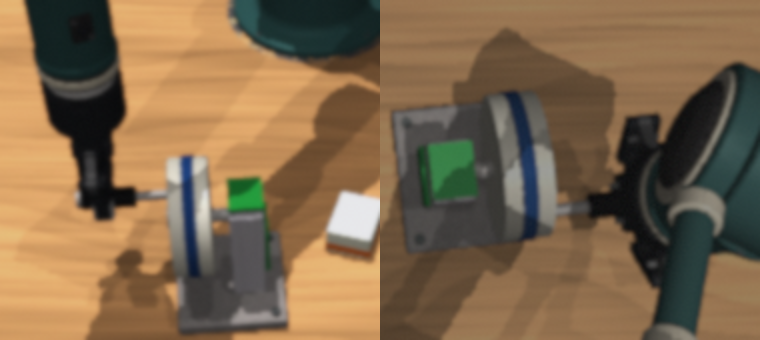

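The fingers have closed on the grip (gap 20.8 mm, pads at about (95,190) in the crop, on the outer half). Now I'll work out the arc rows at 30° per call.

```bash
python3 - <<'E'
import numpy as np
for k in range(12):
    a=-1.648+np.radians(3.75)*np.arange(k*8,k*8+9)
    print(k,"a_end %.3f"%a[-1],"dx",(-1.6*np.diff(np.cos(a))).round(3).tolist(),"dy",(1.6*np.diff(np.sin(a))).round(3).tolist())
E
```

```text
0 a_end -1.124 dx [-0.105, -0.105, -0.104, -0.103, -0.102, -0.101, -0.098, -0.096] dy [-0.005, 0.002, 0.009, 0.016, 0.023, 0.029, 0.036, 0.042]
1 a_end -0.601 dx [-0.093, -0.09, -0.086, -0.082, -0.077, -0.072, -0.067, -0.062] dy [0.048, 0.054, 0.06, 0.065, 0.071, 0.076, 0.08, 0.084]
2 a_end -0.077 dx [-0.056, -0.05, -0.044, -0.038, -0.032, -0.025, -0.018, -0.011] dy [0.088, 0.092, 0.095, 0.098, 0.1, 0.102, 0.103, 0.104]
3 a_end 0.446 dx [-0.005, 0.002, 0.009, 0.016, 0.023, 0.029, 0.036, 0.042] dy [0.105, 0.105, 0.104, 0.103, 0.102, 0.101, 0.098, 0.096]
4 a_end 0.970 dx [0.048, 0.054, 0.06, 0.065, 0.071, 0.076, 0.08, 0.084] dy [0.093, 0.09, 0.086, 0.082, 0.077, 0.072, 0.067, 0.062]
5 a_end 1.494 dx [0.088, 0.092, 0.095, 0.098, 0.1, 0.102, 0.103, 0.104] dy [0.056, 0.05, 0.044, 0.038, 0.032, 0.025, 0.018, 0.011]
6 a_end 2.017 dx [0.105, 0.105, 0.104, 0.103, 0.102, 0.101, 0.098, 0.096] dy [0.005, -0.002, -0.009, -0.016, -0.023, -0.029, -0.036, -0.042]
7 a_end 2.541 dx [0.093, 0.09, 0.086, 0.082, 0.077, 0.072, 0.067, 0.062] dy [-0.048, -0.054, -0.06, -0.065, -0.071, -0.076, -0.08, -0.084]
8 a_end 3.064 dx [0.056, 0.05, 0.044, 0.038, 0.032, 0.025, 0.018, 0.011] dy [-0.088, -0.092, -0.095, -0.098, -0.1, -0.102, -0.103, -0.104]
9 a_end 3.588 dx [0.005, -0.002, -0.009, -0.016, -0.023, -0.029, -0.036, -0.042] dy [-0.105, -0.105, -0.104, -0.103, -0.102, -0.101, -0.098, -0.096]
10 a_end 4.112 dx [-0.048, -0.054, -0.06, -0.065, -0.071, -0.076, -0.08, -0.084] dy [-0.093, -0.09, -0.086, -0.082, -0.077, -0.072, -0.067, -0.062]
11 a_end 4.635 dx [-0.088, -0.092, -0.095, -0.098, -0.1, -0.102, -0.103, -0.104] dy [-0.056, -0.05, -0.044, -0.038, -0.032, -0.025, -0.018, -0.011]
```

```bash
cat > rd.py <<'E'
from h import *
import json
s,R=state(); p=s["position"]+R.apply([bot.grasp_offset,0,0]); v=p-[P[0],P[1],0]; c,sn=np.cos(P[2]),np.sin(P[2])
u=c*v[0]+sn*v[1]; y=-sn*v[0]+c*v[1]; z=p[2]-.11; a=np.arctan2(u,z); F=s["ft_force"]; Fu=c*F[0]+sn*F[1]; Fy=-sn*F[0]+c*F[1]
Ft=Fu*np.cos(a)-F[2]*np.sin(a); Fr=Fu*np.sin(a)+F[2]*np.cos(a)
print("a %.3f r %.4f y %.4f u %.4f z %.4f Ft %.1f Fr %.1f Fy %.1f M %s gap %.4f"%(a,np.hypot(u,z),y,u,z,Ft,Fr,Fy,s["wrist_torque"].round(2),s["finger_gap"]))
open("log.txt","a").write(json.dumps([s["time"],u,z,y,Fu,F[2],Fy])+"\n")
E
python3 rd.py
python3 -m handwheel '[0,0,0,0,0,0,1,0,0,0,0,0,0,1,0,0,0,0,0,0,1,0,0,0,0,0,0,1,0,0,0,0,0,0,1,0,0,0,0,0,0,1,0,0,0,0,0,0,1,0,0,0,0,0,0,1]' 80 >/dev/null; python3 rd.py
python3 -m handwheel '[-0.105,-0.005,0,0,0,0,1,-0.105,0.002,0,0,0,0,1,-0.104,0.009,0,0,0,0,1,-0.103,0.016,0,0,0,0,1,-0.102,0.023,0,0,0,0,1,-0.101,0.029,0,0,0,0,1,-0.098,0.036,0,0,0,0,1,-0.096,0.042,0,0,0,0,1]' >/dev/null; python3 rd.py
```

```text
a -1.647 r 0.0395 y -0.0667 u -0.0393 z -0.0030 Ft 1.5 Fr 2.8 Fy -4.2 M [-0.74  0.42 -0.04] gap 0.0209
a -1.649 r 0.0395 y -0.0667 u -0.0393 z -0.0031 Ft 0.9 Fr 3.2 Fy -4.6 M [-0.69  0.38 -0.07] gap 0.0193
a -1.222 r 0.0408 y -0.0666 u -0.0384 z 0.0139 Ft -14.7 Fr -0.8 Fy -10.4 M [-1.71  0.57 -0.05] gap 0.0196
```

```bash
python3 -m handwheel '[-0.093,0.048,0,0,0,0,1,-0.09,0.054,0,0,0,0,1,-0.086,0.06,0,0,0,0,1,-0.082,0.065,0,0,0,0,1,-0.077,0.071,0,0,0,0,1,-0.072,0.076,0,0,0,0,1,-0.067,0.08,0,0,0,0,1,-0.062,0.084,0,0,0,0,1]' >/dev/null; python3 rd.py
python3 -m handwheel '[-0.056,0.088,0,0,0,0,1,-0.05,0.092,0,0,0,0,1,-0.044,0.095,0,0,0,0,1,-0.038,0.098,0,0,0,0,1,-0.032,0.1,0,0,0,0,1,-0.025,0.102,0,0,0,0,1,-0.018,0.103,0,0,0,0,1,-0.011,0.104,0,0,0,0,1]' >/dev/null; python3 rd.py
```

```text
a -0.786 r 0.0417 y -0.0667 u -0.0295 z 0.0295 Ft -14.6 Fr 14.7 Fy -10.6 M [-1.96  3.13  0.06] gap 0.0194
a -0.088 r 0.0428 y -0.0670 u -0.0038 z 0.0427 Ft -9.4 Fr 18.1 Fy -1.7 M [-0.27  1.74 -0.04] gap 0.0195
```

The radial push shows the true centre is about 2.5 mm higher than I commanded. I'll add that correction and go on.

```bash
python3 -m handwheel '[-0.02,0.105,0,0,0,0,1,-0.012,0.105,0,0,0,0,1,-0.005,0.104,0,0,0,0,1,0.002,0.103,0,0,0,0,1,0.009,0.102,0,0,0,0,1,0.016,0.101,0,0,0,0,1,0.023,0.098,0,0,0,0,1,0.029,0.096,0,0,0,0,1]' >/dev/null; python3 rd.py
python3 -m handwheel '[0.048,0.093,0,0,0,0,1,0.054,0.09,0,0,0,0,1,0.06,0.086,0,0,0,0,1,0.065,0.082,0,0,0,0,1,0.071,0.077,0,0,0,0,1,0.076,0.072,0,0,0,0,1,0.08,0.067,0,0,0,0,1,0.084,0.062,0,0,0,0,1]' >/dev/null; python3 rd.py
python3 -m handwheel '[0.088,0.056,0,0,0,0,1,0.092,0.05,0,0,0,0,1,0.095,0.044,0,0,0,0,1,0.098,0.038,0,0,0,0,1,0.1,0.032,0,0,0,0,1,0.102,0.025,0,0,0,0,1,0.103,0.018,0,0,0,0,1,0.104,0.011,0,0,0,0,1]' >/dev/null; python3 rd.py
```

```text
a 0.419 r 0.0430 y -0.0670 u 0.0175 z 0.0392 Ft -6.5 Fr 0.8 Fy -4.4 M [-0.84  0.71 -0.  ] gap 0.0192
a 0.921 r 0.0420 y -0.0671 u 0.0335 z 0.0254 Ft -3.3 Fr -2.2 Fy -4.7 M [-0.81  0.47 -0.1 ] gap 0.0197
a 1.430 r 0.0406 y -0.0671 u 0.0402 z 0.0057 Ft -1.3 Fr -5.0 Fy -5.3 M [-0.9   0.5  -0.08] gap 0.0200
```

```bash
python3 -m handwheel '[0.105,0.005,0,0,0,0,1,0.105,-0.002,0,0,0,0,1,0.104,-0.009,0,0,0,0,1,0.103,-0.016,0,0,0,0,1,0.102,-0.023,0,0,0,0,1,0.101,-0.029,0,0,0,0,1,0.098,-0.036,0,0,0,0,1,0.096,-0.042,0,0,0,0,1]' >/dev/null; python3 rd.py
python3 -m handwheel '[0.093,-0.048,0,0,0,0,1,0.09,-0.054,0,0,0,0,1,0.086,-0.06,0,0,0,0,1,0.082,-0.065,0,0,0,0,1,0.077,-0.071,0,0,0,0,1,0.072,-0.076,0,0,0,0,1,0.067,-0.08,0,0,0,0,1,0.062,-0.084,0,0,0,0,1]' >/dev/null; python3 rd.py
python3 -m handwheel '[0.056,-0.088,0,0,0,0,1,0.05,-0.092,0,0,0,0,1,0.044,-0.095,0,0,0,0,1,0.038,-0.098,0,0,0,0,1,0.032,-0.1,0,0,0,0,1,0.025,-0.102,0,0,0,0,1,0.018,-0.103,0,0,0,0,1,0.011,-0.104,0,0,0,0,1]' >/dev/null; python3 rd.py
```

```text
a 1.946 r 0.0390 y -0.0671 u 0.0363 z -0.0143 Ft -1.9 Fr -5.5 Fy -5.4 M [-0.85  0.68 -0.01] gap 0.0200
a 2.433 r 0.0378 y -0.0671 u 0.0246 z -0.0287 Ft -3.3 Fr -7.6 Fy -2.8 M [-0.33  0.25 -0.07] gap 0.0191
a 2.991 r 0.0369 y -0.0670 u 0.0055 z -0.0365 Ft -5.2 Fr -1.4 Fy -3.0 M [-0.44 -0.96 -0.11] gap 0.0199
```

```bash
cat > fit.py <<'E'
from h import *
import json
L=np.array([json.loads(l) for l in open("log.txt")])[2:]
u,z,Fu,Fz=L[:,1],L[:,2],L[:,4],L[:,5]
c=least_squares(lambda c:np.hypot(u-c[0],z-c[1])-.04,[0,0]).x; print("centre",c.round(4),"r",np.hypot(u-c[0],z-c[1]).round(4))
a=np.unwrap(np.arctan2(u-c[0],z-c[1])); dr=np.sign(np.gradient(a))
Ft=Fu*np.cos(a)-Fz*np.sin(a); r=-Ft*dr
for D in(None,7.5):
    f=lambda p:(p[2] if D is None else D)-dr*p[0]*np.sin(a+p[1])-r
    s=min((least_squares(f,[5,q,7.5],loss="soft_l1") for q in(0,2,4)),key=lambda s:s.cost)
    p=s.x; A,ph=abs(p[0]),p[1]+(np.pi if p[0]<0 else 0)
    print("A %.2f D %.2f target a (mod 2pi) %.3f"%(A,p[2],(np.pi-ph)%(2*np.pi)),"res",f(p).round(1))
print(np.c_[a,r].round(2).tolist())
E
python3 fit.py; python3 -c "
from h import *
print(bot.sense()['time'])"
```

```text
centre [0.0003 0.0031] r [0.0401 0.0398 0.0398 0.0401 0.04   0.04   0.04   0.04   0.0399]
A 6.76 D 7.77 target a (mod 2pi) 3.343 res [-0.2 -0.1  0.6 -0.3 -0.1  0.4 -0.3 -0.2  0.4]
A 6.63 D 7.50 target a (mod 2pi) 3.361 res [-0.6 -0.4  0.4 -0.5 -0.2  0.2 -0.4 -0.5  0. ]
[[-1.3, 14.67], [-0.85, 13.75], [-0.1, 9.2], [0.44, 6.5], [0.98, 3.13], [1.51, 0.9], [2.02, 1.48], [2.49, 2.89], [3.01, 5.21]]
14.2
```

```bash
python3 -m handwheel '[0.005,-0.105,0,0,0,0,1,-0.002,-0.105,0,0,0,0,1,-0.009,-0.104,0,0,0,0,1,-0.016,-0.103,0,0,0,0,1,-0.023,-0.102,0,0,0,0,1,-0.029,-0.101,0,0,0,0,1,-0.036,-0.098,0,0,0,0,1,-0.042,-0.096,0,0,0,0,1]' >/dev/null; python3 rd.py
python3 -m handwheel '[-0.048,-0.093,0,0,0,0,1,-0.054,-0.09,0,0,0,0,1,-0.06,-0.086,0,0,0,0,1,-0.065,-0.082,0,0,0,0,1,-0.071,-0.077,0,0,0,0,1,-0.076,-0.072,0,0,0,0,1,-0.08,-0.067,0,0,0,0,1,-0.084,-0.062,0,0,0,0,1]' >/dev/null; python3 rd.py
python3 -m handwheel '[-0.088,-0.056,0,0,0,0,1,-0.092,-0.05,0,0,0,0,1,-0.095,-0.044,0,0,0,0,1,-0.098,-0.038,0,0,0,0,1,-0.1,-0.032,0,0,0,0,1,-0.102,-0.025,0,0,0,0,1,-0.103,-0.018,0,0,0,0,1,-0.104,-0.011,0,0,0,0,1]' >/dev/null; python3 rd.py; python3 fit.py
```

```text
a -2.720 r 0.0370 y -0.0669 u -0.0151 z -0.0338 Ft -9.2 Fr 1.6 Fy -5.2 M [-0.7  -1.31 -0.13] gap 0.0195
a -2.161 r 0.0381 y -0.0667 u -0.0316 z -0.0212 Ft -12.5 Fr -1.1 Fy -6.2 M [-0.88 -1.31 -0.09] gap 0.0194
a -1.638 r 0.0396 y -0.0666 u -0.0395 z -0.0027 Ft -12.6 Fr -5.2 Fy -8.3 M [-1.28 -1.13 -0.12] gap 0.0196
centre [0.0002 0.0031] r [0.0401 0.0398 0.0398 0.0401 0.0401 0.04   0.04   0.04   0.0399 0.0399
 0.04   0.0402]
A 6.66 D 7.73 target a (mod 2pi) 3.342 res [-0.3 -0.3  0.5 -0.4 -0.1  0.4 -0.2 -0.2  0.3 -0.1 -0.4  1. ]
A 6.62 D 7.50 target a (mod 2pi) 3.339 res [-0.6 -0.5  0.2 -0.6 -0.3  0.2 -0.4 -0.4  0.1 -0.3 -0.7  0.8]
[[-1.3, 14.67], [-0.84, 13.76], [-0.1, 9.22], [0.44, 6.5], [0.98, 3.13], [1.51, 0.9], [2.02, 1.49], [2.49, 2.9], [3.01, 5.21], [3.54, 9.13], [4.06, 12.55], [4.57, 12.99]]
```

The target is about 3.34 rad. I'll reverse back to it, which also gives readings in the other direction.

```bash
python3 -m handwheel '[0.104,0.011,0,0,0,0,1,0.103,0.018,0,0,0,0,1,0.102,0.025,0,0,0,0,1,0.1,0.032,0,0,0,0,1,0.098,0.038,0,0,0,0,1,0.095,0.044,0,0,0,0,1,0.092,0.05,0,0,0,0,1,0.088,0.056,0,0,0,0,1]' >/dev/null; python3 rd.py
python3 -m handwheel '[0.084,0.062,0,0,0,0,1,0.08,0.067,0,0,0,0,1,0.076,0.072,0,0,0,0,1,0.071,0.077,0,0,0,0,1,0.065,0.082,0,0,0,0,1,0.06,0.086,0,0,0,0,1,0.054,0.09,0,0,0,0,1,0.048,0.093,0,0,0,0,1]' >/dev/null; python3 rd.py; python3 fit.py
```

```text
a -2.121 r 0.0381 y -0.0667 u -0.0325 z -0.0199 Ft 4.3 Fr -2.1 Fy -5.1 M [-0.75 -0.05 -0.08] gap 0.0196
a -2.662 r 0.0372 y -0.0668 u -0.0172 z -0.0330 Ft 6.7 Fr -5.5 Fy -4.5 M [-0.77  0.38 -0.  ] gap 0.0193
centre [0.0002 0.003 ] r [0.0401 0.0398 0.0398 0.0401 0.0401 0.04   0.04   0.04   0.0399 0.0399
 0.04   0.0402 0.04   0.04  ]
A 6.57 D 7.82 target a (mod 2pi) 3.364 res [-0.3 -0.2  0.7 -0.1  0.2  0.6 -0.1 -0.1  0.3 -0.2 -0.5  1.  -0.7 -0.2]
A 6.49 D 7.50 target a (mod 2pi) 3.371 res [-0.7 -0.6  0.4 -0.4 -0.1  0.4 -0.3 -0.4 -0.  -0.6 -0.9  0.6 -1.  -0.5]
[[-1.3, 14.67], [-0.84, 13.76], [-0.1, 9.22], [0.44, 6.5], [0.98, 3.13], [1.51, 0.9], [2.02, 1.49], [2.49, 2.9], [3.01, 5.21], [3.54, 9.13], [4.06, 12.55], [4.57, 12.98], [4.1, 4.15], [3.59, 6.57]]
```

```bash
sed -i '$a CC=np.array([.0002,.0030]); print("true a %.3f time %.1f"%(np.arctan2(u-CC[0],z-CC[1])%(2*np.pi),s["time"]))' rd.py
python3 -m handwheel '[0.037,0.088,0,0,0,0,1,0.032,0.09,0,0,0,0,1,0.026,0.091,0,0,0,0,1,0.02,0.092,0,0,0,0,1,0,0,0,0,0,0,1,0,0,0,0,0,0,1,0,0,0,0,0,0,1,0,0,0,0,0,0,1]' >/dev/null; python3 rd.py
```

```text
a -2.907 r 0.0370 y -0.0669 u -0.0086 z -0.0360 Ft 5.5 Fr -6.3 Fy -6.4 M [-0.97  0.37 -0.04] gap 0.0198
true a 3.363 time 19.0
```

```bash
python3 -m handwheel '[0,-0.03,0,0,0,0,1,0,0,0,0,0,0,1,0,0,0,0,0,0,1,0,0,0,0,0,0,1,0,0,0,0,0,0,1,0,0,0,0,0,0,1,0,0,0,0,0,0,1,0,0,0,0,0,0,1]' >/dev/null; python3 rd.py
python3 -m handwheel '[0,0,0,0,0,0,1,0,0,0,0,0,0,1,0,0,0,0,0,0,1,0,0,0,0,0,0,1,0,0,0,0,0,0,1,0,0,0,0,0,0,1,0,0,0,0,0,0,1,0,0,0,0,0,0,1]' >/dev/null; python3 rd.py
python3 - <<'E'
from h import *
o=[imaging.read_camera(c)["frame"][80:380,150:470] for c in("scene","top")]
cv2.imwrite("pics/a5.png",cv2.resize(np.hstack(o),None,fx=1.25,fy=1.25))
E
```

```text
a -2.905 r 0.0370 y -0.0669 u -0.0087 z -0.0359 Ft 0.5 Fr -4.5 Fy -4.9 M [-0.82  0.12 -0.03] gap 0.0193
true a 3.365 time 19.8
a -2.906 r 0.0370 y -0.0669 u -0.0086 z -0.0359 Ft 2.3 Fr -4.7 Fy -4.9 M [-0.79  0.13 -0.04] gap 0.0196
true a 3.365 time 20.6
```

View pics/a5.png

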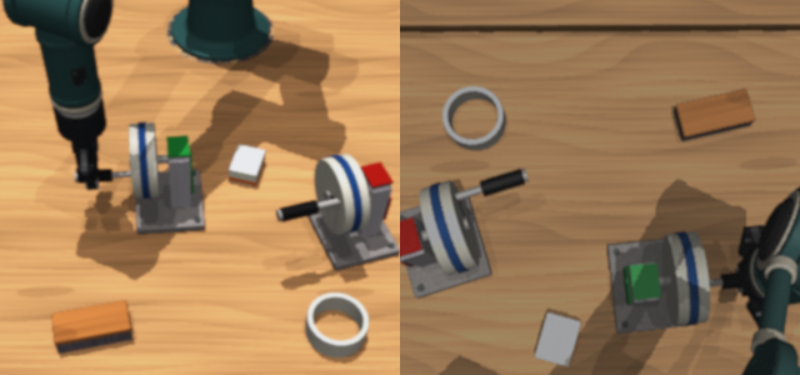

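The picture shows the gripper still on the green grip at about (90,178), low on the wheel. The red wheel, tape, carton and eraser haven't moved. The wheel is still, at 3.365 rad against the fitted 3.34–3.37.

```bash
python3 -c "
from workcell import bot
print(bot.hand_in())"
```

```text
the job is handed in; nothing more can be done
None
```

I turned the green wheel, brought its heavy side down and handed the job in at about 20.7 s, with the crank grip still held at 80 N. I don't have a verdict, since handing in reports none.

- **Turning:** I turned the crank about 360° one way while logging the resistance, then came back about 70° to the resting angle. The resistance ran from about 1 N to 15 N. It fits a drag of about 7.7 N plus a gravity swing of about 6.6 N, slightly above the 6 N stated.
- **Heavy side:** The fits put the heavy side straight down at a crank angle of 3.34–3.37 rad. I stopped at 3.365 rad. A small sideways offset in the force sensor could shift that by a few degrees, and I could not rule it out from this data.
- **Last checks:** The wheel angle was unchanged over the last 0.8 s, and the push left along the crank's path was about 2 N. The finger gap was 19.6 mm on the 22 mm grip, a little less than its diameter. The last picture shows the gripper on the grip and the red wheel, tape, carton and eraser where they were.
- **Disagreements:** The circle the grip traced had its centre about 3 mm higher than my camera fit, so I corrected for it during the turn. Before that, the sideways push reached about 18 N. The pads hold the outer half of the grip rather than its middle.

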